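# Free the block plane from its till and hold it up level

### The job

Turn the wooden keeper on the plane till aside, most of a quarter turn, so that it no longer covers the front knob of the block plane. Then take the plane by its grip, lift it straight up out of the till and hold it there level and steady about 12 cm above its seat (no less than 8 cm), so that its sole can be looked over; keep it level all the way and leave the things lying round the till where they are. The program finishes while the gripper still holds the plane in the air.

Things in the scene. Friction and masses are not known exactly. Their poses are not given: they have to be found in the camera images.
- till_mid (a point): centre of the recess floor of the till, 8 mm above the bench. The till is a wooden board 84 x 265 mm fixed to the bench, with a recess 54 x 166 mm for the plane inside rims 16 mm above the bench. y axis: along the board, from the keeper to the plane's heel (board: 105 mm to +y, 160 mm to -y of this point); x across; z up
- till_pivot (a point): vertical pivot of the keeper, fixed to the till at [0, -107, 36] mm from till_mid in the till's axes, on top of a wooden post 30 x 26 mm, 44 mm above the bench. Same axes as till_mid
- keeper_knob (a point): centre of the round upright wooden knob (12 to 15 mm thick, 54 to 88 mm above the bench) on the keeper's tail, 40 mm from the pivot. The keeper is a wooden bar 18 x 100 x 10 mm pivoted at its middle, 44 to 54 mm above the bench; its other end covers the plane's front knob (40 mm high) while shut. The point turns with it; from pivot to knob is its -y axis
- keeper (a joint): angle of the keeper in rad: 0 shut (bar along the till, knob on the till's -y side of the pivot), growing anticlockwise seen from above, so that the knob swings from the till's -y side to its +x side; stop at 1.75. It turns stiffly (about 1 N at the knob) and stays where it is left. Starts between 0 and 0.22
- plane_mid (a point): middle of the block plane's grip, 44 mm above the bench when seated. Sole 48 x 160 x 5 mm, 36 mm below this point; 0.45 to 0.92 kg; 3 mm of play in the recess. y axis: from toe (front knob, by the keeper) to heel; x across; z up. The grip is a bar 34 mm wide in x that slopes up to the heel, here from 14 mm below this point to 5 mm above it; at its rear (57 mm to +y) 19 mm above. The plane balances at this point.
- wood_dog: bystander: loose wooden bench dog, a pin 27 mm thick and 54 mm high standing beside the till; origin at the centre of its underside
- hex_set: bystander: loose folding hex key set, 26 x 91 x 43 mm, lying on the till's -x side; origin at the centre of its underside
- chuck_key: bystander: loose steel T-shaped chuck key, 70 x 68 x 16 mm, lying on the till's -x side near the keeper; origin at the centre of its underside

How it is judged:
On the way:
1. the keeper is turned aside while the plane still sits in the till (value of joint keeper above 1.1 rad and z of plane_mid in the frame of till_mid below 0.046 m), for 0.2 s.
At the end, for the whole second after the job is handed in: The keeper stands open by more than 1.1 rad; the plane is held by the fingers 80 to 200 mm above its seat, its grip within 90 mm sideways of till_mid, touching nothing of the till, level within 0.12 rad, moving slower than 20 mm/s and 0.15 rad/s, through the last second (value of joint keeper above 1.1 rad and z of plane_mid in the frame of till_mid between 0.116 and 0.236 m and horizontal distance between plane_mid and till_mid below 0.09 m and angle between plane_mid's own z axis and vertical below 0.12 rad and linear speed of plane below 0.02 m/s and angular speed of plane below 0.15 rad/s and contact force between plane and the fingers above 1 N and contact force between plane and till below 0.1 N); the arm keeps its last pose, push and grip.
It fails at once if the plane is tipped more than 0.3 rad (angle between plane_mid's own z axis and vertical above 0.3 rad).
It fails at once if a bystander is pushed more than 25 mm (distance of any of wood_dog, hex_set, chuck_key from where it was at the start of the episode above 0.025 m).
It also fails if it takes over 48 s, if anything falls off the work surface, if the arm or the gripper's body presses on something with over 40 N, if the wrist force passes 120 N, or if a joint passes its speed limit or range.

### The arm

A 7-joint arm with a two-finger parallel gripper is mounted at the origin on a cart in front of the work surface, level with it; the furniture and walls round the work are solid. World frame = base frame: x ahead of the robot, y to its left, z up, the work surface at z = 0. Lengths are in m, angles in rad, forces in N, time in s.
With the tool pointing down it reaches from about 0.4 to 0.85 m from the base axis. Payload 10.4 kg.
Tool frame: the origin (TCP) lies on the centre line of the jaws, within the pads' length; the fingertips stand 11 mm ahead of it and the grasp point (between the pads) lies 8 mm behind it (manip.finger_overhang is the distance from the TCP to the fingertips, in m); z points along the fingers, y is the line along which they close (so a half turn about z gives the same grasp; the last joint's range is limited). The gripper opens to 85 mm and grips with 20 to 120 N. Pads are 22 mm wide; open, the fingers measure 114 mm over their backs; the gripper's body (76 mm by 85 mm) begins 54 mm behind the grasp point. The pads swing forward as they close: fully open they stand 13 mm farther back than shut.
Start: joints at [-1.266, 0.332, -0.065, 1.46, 0.022, 1.35, -0.088], TCP at [0.201, 0.592, 0.242] pointing down, gripper open.
Joint ranges: [-2.6, 2.6], [-0.5, 2.12], [-1.47, 1.34], [0.16, 2.42], [-1.27, 4.41], [0.06, 2.06], [-2.6, 2.6]. Speed limits (rad/s): [2.22, 2.22, 2.79, 2.79, 3.14, 3.14, 3.14].

### API

Orientations are given as a unit quaternion [x, y, z, w].
In Python, from workcell import manip, imaging, workorder gives the robot as it stands.
- The arm moves only by the tool jog_arm, never from a script. Its argument "deltas" is a list of rows, each an object with "gripper": the opening, from 0 (shut) to 1 (fully open); "offset": the shift along the tool's x, y, z in m, a list of three; "rotation": the turn, a rotation vector about the tool's x, y, z in degrees, a list of three. In form: [{"gripper": gripper, "offset": [tx, ty, tz], "rotation": [ax, ay, az]}, ...]. A call has 1 to 20 rows; each row shifts and turns the commanded pose from where the row before left it, along the tool's axes as they then stand; what a row does not reach is not made up. A row lasts 1/10 s, in which the tool goes at most 50 mm and 8.59 degrees, less where a joint would pass 70% of its speed; a pose out of reach is approached as far as the arm can. A call with a gripper value outside its range is refused whole. The fingers move at their own pace and stop on an object; "newtons" is the grip in N (left out, the last holds). Time passes only in rows, so rows that do not move let the fingers close. It gives the time, the measured TCP pose, the force, the opening and the grip force at its end, in the units of the state.
- manip.get_obs(): the state, without advancing time (a new reading comes with each control period).
- imaging.camera(name): name is "side" or "top"; returns the picture (420x560x3 uint8, blue, green, red); there is no depth.
- imaging.camera_model(name): a dict with "camera_matrix" (3x3 intrinsics, pixels), "k1" (the pictures are not rectified: a ray, as slopes to the right and down, at radius r is drawn at 1 + k1 r^2 times it, then the intrinsics apply), "world_to_cam" (4x4, takes a point from world to camera coordinates). Camera axes: x right, y up, looking along -z (the intrinsics and any distortion apply to the point x, -y, -z); pixel columns grow to the right and rows downward; lengths in m; the calibration is good to about 2 mm. A picture is of the moment at which its call begins. camera_model takes no time and is no camera call.
- workorder.hand_in(): hands the job in; it is judged then, once.
The state is a dict: "clock": time; "joint_pos": joint angles; "joint_velocities": joint speeds; "tau": joint torques, N m; "position": TCP position; "ee_rot": TCP orientation; "ft_force": force on the tool from outside, world axes, zero at the start; "torque": the same for the moment, N m; "grip_width": opening from 0.0 (shut) to 1.0 (fully open); "grasp_force": force on a finger pad.
Only numpy, scipy, OpenCV 4.12 (cv2) and the standard library are available. Lean on these libraries where they do the work, as an engineer would, in place of code of your own. Each camera call takes 0.05 s, during which the arm holds its last target. There are 200 camera calls.

## Working session

There is one attempt and no reset: what is moved stays moved. The work goes in short steps, Python scripts to look and compute and a tool call to move; the robot and the scene stay as the last step left them, time stands still between calls to the robot, and variables do not carry over. Pictures are saved under pics/ and viewed, at most 10 in all, crops included, and the job is handed in when it is done.

Besides the shell and the picture viewer there is one more tool, called after "Call:" as name([rows], argument=value, ...), one row to a line, values as JSON. jog_arm: Moves the arm, as the interface text tells. Its arguments: {"type":"object","properties":{"deltas":{"type":"array","items":{"type":"object","properties":{"gripper":{"type":"number"},"offset":{"type":"array","items":{"type":"number"}},"rotation":{"type":"array","items":{"type":"number"}}}}},"newtons":{"type":"number"}},"required":["deltas"]}

```bash
mkdir -p pics; cat > h.py <<'E'
import numpy as np, cv2
from workcell import manip, imaging, workorder
def ray(n,u,v):
    m=imaging.camera_model(n);K=np.array(m["camera_matrix"]);k1=m["k1"];T=np.array(m["world_to_cam"])
    d=cv2.undistortPoints(np.array([[[u,v]]],float),K,np.array([k1,0,0,0.])).ravel()
    R=T[:3,:3];return -R.T@T[:3,3], R.T@np.array([d[0],-d[1],-1])
def onz(n,u,v,z):
    o,d=ray(n,u,v);return o+d*(z-o[2])/d[2]
def proj(n,p):
    m=imaging.camera_model(n);K=np.array(m["camera_matrix"]);T=np.array(m["world_to_cam"])
    c=T[:3,:3]@np.array(p)+T[:3,3];s=np.array([c[0],-c[1]])/-c[2];s=s*(1+m["k1"]*(s@s))
    return K[:2,:2]@s+K[:2,2]
E
python3 - <<'E'
from h import *
a,b=imaging.camera("top"),imaging.camera("side")
cv2.imwrite("pics/top0.png",a);cv2.imwrite("pics/side0.png",b)
for n in("top","side"): print(n,ray(n,280,210), imaging.camera_model(n)["k1"])
print(manip.get_obs(), manip.finger_overhang)
E
```

```text
top (array([0.38145746, 0.12241396, 0.89819088]), array([ 0.15906654,  0.00499482, -0.98750591])) 0.006223840902103562
side (array([0.55491648, 0.88144147, 0.40159205]), array([-0.05613051, -0.92465164, -0.3766572 ])) -0.08409719758768575
{'clock': 0.1, 'joint_pos': array([-1.2655952 ,  0.33279681, -0.06465142,  1.46086607,  0.02161687,
        1.34991742, -0.0884738 ]), 'joint_velocities': array([ 8.88857531e-05, -2.34886546e-03,  6.93110774e-04, -1.74670099e-03,
        7.48128101e-05,  4.18382365e-04, -9.58499603e-04]), 'tau': array([ 9.76592892e-04, -6.26741624e+01,  4.89165005e-02, -3.92431855e+01,
        1.63273030e-02,  6.85271967e-03,  3.35426159e-05]), 'position': array([0.20115552, 0.59139556, 0.24159861]), 'ee_rot': array([ 1.63166030e-01,  9.86598413e-01, -6.43380428e-04, -5.97493228e-05]), 'ft_force': array([-0.15482499, -0.63122562, -0.63302973]), 'torque': array([-0.01605391, -0.02758913,  0.07574362]), 'grasp_force': 0.0, 'grip_width': 1.0045336856932545} 0.011
```

View pics/top0.png

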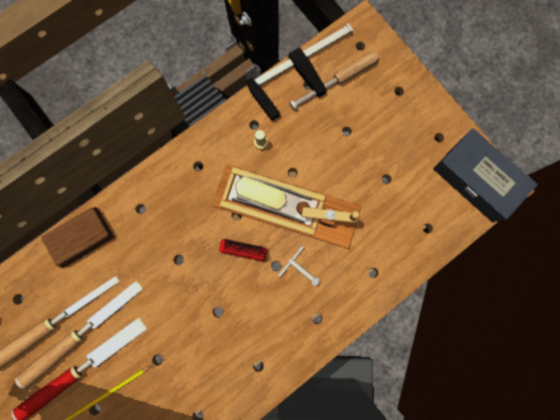

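View pics/side0.png

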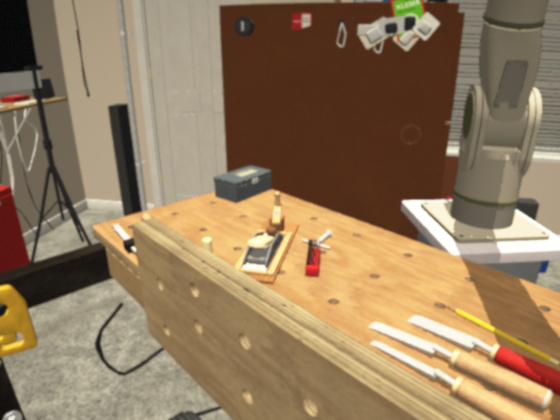

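The top view shows the till from (220,168) to (362,245), the grip near (262,192), the keeper bar from (302,210) to (358,215), the dog at (260,138), the hex set at (243,250) and the chuck key at (297,267). I'll zoom in on this area.

```bash
python3 - <<'E'
from h import *
a=cv2.imread("pics/top0.png");b=cv2.imread("pics/side0.png")
cv2.imwrite("pics/top1.png",cv2.resize(a[155:255,210:370],None,fx=5,fy=5,interpolation=cv2.INTER_CUBIC))
cv2.imwrite("pics/side1.png",cv2.resize(b[180:290,190:340],None,fx=5,fy=5,interpolation=cv2.INTER_CUBIC))
for p in [(280,210),(400,210),(280,300)]: print(onz("top",*p,0))
E
```

```text
[0.52613722 0.12695702 0.        ]
[ 0.53203003 -0.09859096  0.        ]
[0.36073736 0.12258964 0.        ]
```

View pics/top1.png

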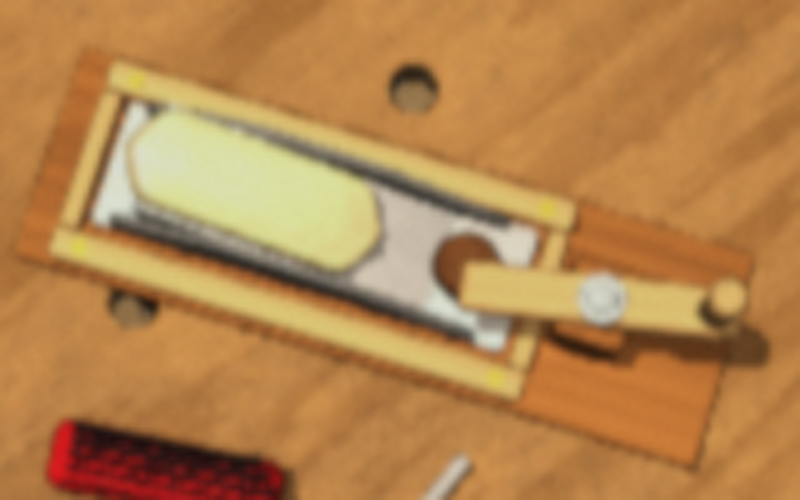

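View pics/side1.png

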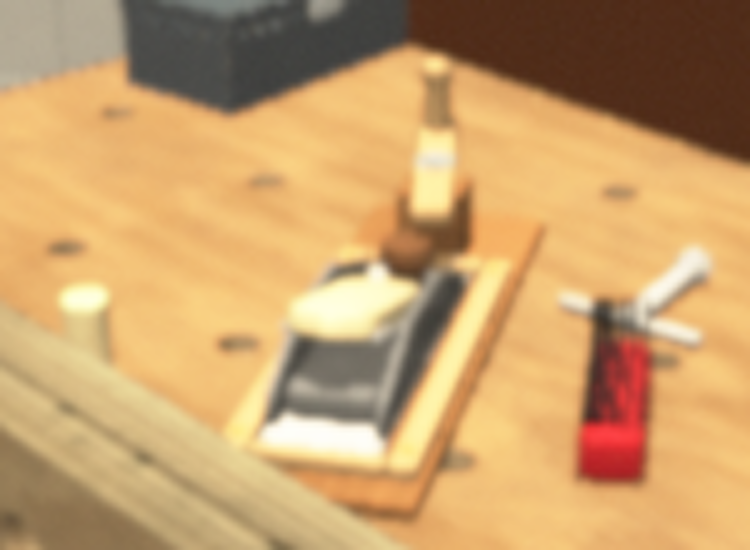

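The crop gives board corners (85,47), (20,260), (752,255) and (695,467). The knob top is at (728,298), the pivot at (603,298), and the grip outline runs from (130,160) to (380,225).

```bash
python3 - <<'E'
from h import *
c=lambda u,v:(210+(u+.5)/5-.5,155+(v+.5)/5-.5)
cs=lambda u,v:(190+(u+.5)/5-.5,180+(v+.5)/5-.5)
P=lambda u,v,z:onz("top",*c(u,v),z)
B=[P(85,47,.008),P(20,260,.008),P(752,255,.008),P(695,467,.008)]
print("widths",np.linalg.norm(B[0]-B[1]),np.linalg.norm(B[2]-B[3]),"len",np.linalg.norm(B[0]-B[2]),np.linalg.norm(B[1]-B[3]))
heel=(B[0]+B[1])/2;toe=(B[2]+B[3])/2
y=(heel-toe)/np.linalg.norm(heel-toe)
Rm=[P(113,62,.016),P(52,245,.016),P(577,213,.016),P(520,398,.016)]
rh=(Rm[0]+Rm[1])/2;rt=(Rm[2]+Rm[3])/2
print("rim",np.linalg.norm(rh-rt),(rh-rt)/np.linalg.norm(rh-rt),np.linalg.norm(Rm[0]-Rm[1]), "y",y)
x=np.array([y[1],-y[0],0])
mid=(heel+toe)/2+y*.0275; mid[2]=.008
print("till",mid,"rim-mid",(rh+rt)/2,"yaw of y axis deg",np.degrees(np.arctan2(y[1],y[0])))
T=lambda p:np.round(np.array([(p-mid)@x,(p-mid)@y,p[2]])*1000,1)
piv=P(603,298,.056);kn=P(728,298,.088)
print("piv",piv,T(piv),"knob",kn,T(kn),np.linalg.norm((kn-piv)[:2]))
print("from till pivot", mid-y*.107)
k=kn-(mid-y*.107);print("ang",np.arctan2(k@x,-(k@y)), "len",np.hypot(k@x,k@y))
g=cv2.imread("pics/top0.png")
for n,u,v,z in[("grip heel",130,170,.063),("gr top",175,108,.06),("gr bot",130,200,.06),("gr front",380,230,.045),("gr fb",345,272,.045)]:
    p=P(u,v,z);print(n,p,T(p))
# dog, hex, chuck
for n,u,v,z in[("dog",260,134,.054),("chuck top end",303,248,.016),("chuck l",277,275,.016),("chuck end",315,282,.016)]:
    p=onz("top",u,v,z);print(n,p,T(p))
for n,u,v,z in[("hex c",168,460,.04),("hexR",285,475,.04)]:
    p=P(u,v,z);print(n,T(p))
# side check
import itertools
print("proj side knob",proj("side",[*kn[:2],.088]),"seen",cs(435,62))
print("proj side piv",proj("side",[*piv[:2],.056]),"seen",cs(435,160))
def tri(a,b):
    o1,d1=a;o2,d2=b;s=np.linalg.lstsq(np.c_[d1,-d2],o2-o1,rcond=None)[0]
    return (o1+d1*s[0]+o2+d2*s[1])/2,np.linalg.norm(o1+d1*s[0]-o2-d2*s[1])
print("tri knob",tri(ray("top",*c(728,298)),ray("side",*cs(435,62))))
print("tri piv",tri(ray("top",*c(603,298)),ray("side",*cs(435,160))))
E
```

```text
widths 0.08428888620185351 0.08229274741598067 len 0.2617692377957746 0.2605172371600917
rim 0.18105375793273887 [0.28928371 0.95724341 0.        ] 0.07236153332727185 y [0.27432539 0.96163693 0.        ]
till [0.54063186 0.14064612 0.008     ] rim-mid [0.5412559  0.14100613 0.016     ] yaw of y axis deg 74.07818385079574
piv [0.51195033 0.03837234 0.056     ] [   0.5 -106.2   56. ] knob [ 0.5080911  -0.00077093  0.088     ] [   7.5 -144.9   88. ] 0.03933305834462645
from till pivot [0.51127904 0.03775096 0.008     ]
ang 0.19531981251550307 len 0.03865358109756364
grip heel [0.55187614 0.2052827  0.063     ] [-6.9 65.2 63. ]
gr top [0.57522364 0.19066598 0.06      ] [19.5 57.6 60. ]
gr bot [0.54176752 0.20513664 0.06      ] [-16.6  62.3  60. ]
gr front [0.53612958 0.11719243 0.045     ] [  2.1 -23.8  45. ]
gr fb [0.52062431 0.12926518 0.045     ] [-16.1 -16.4  45. ]
dog [0.65535251 0.16641159 0.054     ] [103.3  56.2  54. ]
chuck top end [0.45476874 0.0832822  0.016     ] [-66.8 -78.7  16. ]
chuck l [0.40510792 0.12914275 0.016     ] [-127.2  -48.2   16. ]
chuck end [0.39425557 0.06058808 0.016     ] [-118.8 -117.1   16. ]
hex c [-98.1  23.2  40. ]
hexR [-90.9 -17.8  40. ]
proj side knob [277.05079431 191.70782752] seen (276.6, 192.0)
proj side piv [276.35686669 210.98432761] seen (276.6, 211.6)
tri knob (array([ 0.50868056, -0.00096298,  0.08714603]), np.float64(0.0009067796675837494))
tri piv (array([0.51178809, 0.03827788, 0.05453175]), np.float64(0.0007757354748279629))
```

Both views agree: the pivot is at about (0.512, 0.038), the knob at about (0.5085, -0.001), the keeper angle is about 0.195 rad, and the till yaw is about 74°. I'll move above the knob first, then turn the tool to straddle it.

Call:
jog_arm([
  {"offset":[-0.012,-0.0115,0],"gripper":0.5},
  {"offset":[-0.024,-0.023,0]},
  {"offset":[-0.024,-0.023,0]},
  {"offset":[-0.024,-0.023,0]},
  {"offset":[-0.024,-0.023,0]},
  {"offset":[-0.024,-0.023,0]},
  {"offset":[-0.024,-0.023,0]},
  {"offset":[-0.024,-0.023,0]},
  {"offset":[-0.024,-0.023,0]},
  {"offset":[-0.024,-0.023,0]},
  {"offset":[-0.024,-0.023,0]},
  {"offset":[-0.024,-0.023,0]},
  {"offset":[-0.024,-0.023,0]},
  {"offset":[-0.024,-0.023,0]},
  {"offset":[-0.024,-0.023,0]},
  {"offset":[-0.024,-0.023,0]},
  {"offset":[-0.024,-0.023,0]},
  {"offset":[-0.024,-0.023,0]},
  {"offset":[-0.024,-0.023,0]},
  {"offset":[-0.024,-0.023,0]},
])

```text
schema error: expected keys gripper, offset, rotation
```

Call:
jog_arm([
  {"rotation":[0,0,7]},
  {"rotation":[0,0,7]},
  {"rotation":[0,0,7]},
  {"rotation":[0,0,7]},
  {"rotation":[0,0,7]},
  {"rotation":[0,0,7]},
  {"rotation":[0,0,7]},
  {"rotation":[0,0,7]},
  {"rotation":[0,0,7]},
  {"rotation":[0,0,7]},
  {"rotation":[0,0,6]},
  {"gripper":0.5},
  {"gripper":0.5},
])

```text
schema error: expected keys gripper, offset, rotation
```

All three keys are required in every row.

Call:
jog_arm([
  {"offset":[-0.012,-0.0115,0],"gripper":0.5,"rotation":[0,0,0]},
  {"offset":[-0.024,-0.023,0],"gripper":0.5,"rotation":[0,0,0]},
  {"offset":[-0.024,-0.023,0],"gripper":0.5,"rotation":[0,0,0]},
  {"offset":[-0.024,-0.023,0],"gripper":0.5,"rotation":[0,0,0]},
  {"offset":[-0.024,-0.023,0],"gripper":0.5,"rotation":[0,0,0]},
  {"offset":[-0.024,-0.023,0],"gripper":0.5,"rotation":[0,0,0]},
  {"offset":[-0.024,-0.023,0],"gripper":0.5,"rotation":[0,0,0]},
  {"offset":[-0.024,-0.023,0],"gripper":0.5,"rotation":[0,0,0]},
  {"offset":[-0.024,-0.023,0],"gripper":0.5,"rotation":[0,0,0]},
  {"offset":[-0.024,-0.023,0],"gripper":0.5,"rotation":[0,0,0]},
  {"offset":[-0.024,-0.023,0],"gripper":0.5,"rotation":[0,0,0]},
  {"offset":[-0.024,-0.023,0],"gripper":0.5,"rotation":[0,0,0]},
  {"offset":[-0.024,-0.023,0],"gripper":0.5,"rotation":[0,0,0]},
  {"offset":[-0.024,-0.023,0],"gripper":0.5,"rotation":[0,0,0]},
  {"offset":[-0.024,-0.023,0],"gripper":0.5,"rotation":[0,0,0]},
  {"offset":[-0.024,-0.023,0],"gripper":0.5,"rotation":[0,0,0]},
  {"offset":[-0.024,-0.023,0],"gripper":0.5,"rotation":[0,0,0]},
  {"offset":[-0.024,-0.023,0],"gripper":0.5,"rotation":[0,0,0]},
  {"offset":[-0.024,-0.023,0],"gripper":0.5,"rotation":[0,0,0]},
  {"offset":[-0.024,-0.023,0],"gripper":0.5,"rotation":[0,0,0]},
])

```text
clock: 2.1
position: [0.5002, 0.0151, 0.2422]
ee_rot: [0.163, 0.987, 0.0, -0.0]
ft_force: [-0.0, -0.1, 0.0]
grip_width: 0.501
grasp_force: 0.0
```

Call:
jog_arm([
  {"offset":[0,0,0],"gripper":0.5,"rotation":[0,0,7]},
  {"offset":[0,0,0],"gripper":0.5,"rotation":[0,0,7]},
  {"offset":[0,0,0],"gripper":0.5,"rotation":[0,0,7]},
  {"offset":[0,0,0],"gripper":0.5,"rotation":[0,0,7]},
  {"offset":[0,0,0],"gripper":0.5,"rotation":[0,0,7]},
  {"offset":[0,0,0],"gripper":0.5,"rotation":[0,0,7]},
  {"offset":[0,0,0],"gripper":0.5,"rotation":[0,0,7]},
  {"offset":[0,0,0],"gripper":0.5,"rotation":[0,0,7]},
  {"offset":[0,0,0],"gripper":0.5,"rotation":[0,0,7]},
  {"offset":[0,0,0],"gripper":0.5,"rotation":[0,0,7]},
  {"offset":[0,0,0],"gripper":0.5,"rotation":[0,0,6]},
  {"offset":[0,0,0],"gripper":0.5,"rotation":[0,0,0]},
  {"offset":[0,0,0],"gripper":0.5,"rotation":[0,0,0]},
])

```text
clock: 3.4
position: [0.4998, 0.0164, 0.2421]
ee_rot: [0.735, 0.678, -0.0, -0.0]
ft_force: [-1.0, 0.9, -0.3]
grip_width: 0.499
grasp_force: 0.0
```

Call:
jog_arm([
  {"offset":[-0.0165,0.01,0],"gripper":0.5,"rotation":[0,0,0]},
  {"offset":[0,0,0.02],"gripper":0.5,"rotation":[0,0,0]},
  {"offset":[0,0,0.03],"gripper":0.5,"rotation":[0,0,0]},
  {"offset":[0,0,0.03],"gripper":0.5,"rotation":[0,0,0]},
  {"offset":[0,0,0.02],"gripper":0.5,"rotation":[0,0,0]},
  {"offset":[0,0,0.02],"gripper":0.5,"rotation":[0,0,0]},
  {"offset":[0,0,0.02],"gripper":0.5,"rotation":[0,0,0]},
  {"offset":[0,0,0.015],"gripper":0.5,"rotation":[0,0,0]},
  {"offset":[0,0,0.013],"gripper":0.5,"rotation":[0,0,0]},
  {"offset":[0,0,0],"gripper":0.5,"rotation":[0,0,0]},
  {"offset":[0,0,0],"gripper":0.22,"rotation":[0,0,0]},
  {"offset":[0,0,0],"gripper":0.22,"rotation":[0,0,0]},
  {"offset":[0,0,0],"gripper":0.22,"rotation":[0,0,0]},
  {"offset":[0,0,0],"gripper":0.22,"rotation":[0,0,0]},
  {"offset":[0,0,0],"gripper":0.22,"rotation":[0,0,0]},
], newtons=20)

```text
clock: 4.9
position: [0.5086, -0.0008, 0.0746]
ee_rot: [0.736, 0.677, 0.0, 0.0]
ft_force: [0.1, 0.4, 0.2]
grip_width: 0.222
grasp_force: 0.0
```

```bash
python3 - <<'E'
from h import *
a=imaging.camera("top");b=imaging.camera("side")
A=cv2.resize(a[155:255,270:370],None,fx=4,fy=4,interpolation=cv2.INTER_CUBIC)
B=cv2.resize(b[150:250,230:330],None,fx=4,fy=4,interpolation=cv2.INTER_CUBIC)
cv2.imwrite("pics/both2.png",np.hstack([A,B]))
print(manip.get_obs()["ft_force"],manip.get_obs()["joint_pos"])
E
```

```text
[ 0.31587281 -0.09488036 -0.47498442] [-0.57085709  0.26704938  0.54420442  1.97485923 -0.16980978  0.94343362
 -0.02555522]
```

View pics/both2.png

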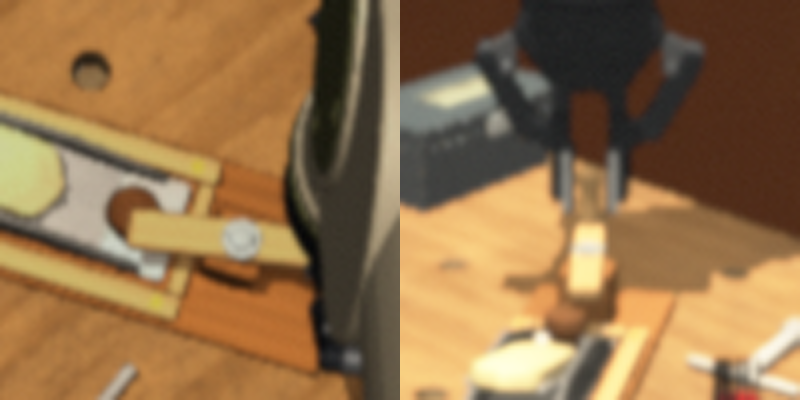

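The fingers straddle the knob (right half, around x 565–620). Now I'll swing it along its arc.

Call:
jog_arm([
  {"offset":[0.00015,0.0034,0],"gripper":0.22,"rotation":[0,0,-5]},
  {"offset":[0.00015,0.0034,0],"gripper":0.22,"rotation":[0,0,-5]},
  {"offset":[0.00015,0.0034,0],"gripper":0.22,"rotation":[0,0,-5]},
  {"offset":[0.00015,0.0034,0],"gripper":0.22,"rotation":[0,0,-5]},
  {"offset":[0,0,0],"gripper":0.22,"rotation":[0,0,0]},
])

```text
clock: 5.5
position: [0.5221, 0.0004, 0.0743]
ee_rot: [0.607, 0.795, -0.0, -0.0]
ft_force: [-0.5, -0.1, -0.3]
grip_width: 0.221
grasp_force: 0.0
```

Call:
jog_arm([
  {"offset":[0.00015,0.0034,0],"gripper":0.22,"rotation":[0,0,-5]},
  {"offset":[0.00015,0.0034,0],"gripper":0.22,"rotation":[0,0,-5]},
  {"offset":[0.00015,0.0034,0],"gripper":0.22,"rotation":[0,0,-5]},
  {"offset":[0.00015,0.0034,0],"gripper":0.22,"rotation":[0,0,-5]},
  {"offset":[0.00015,0.0034,0],"gripper":0.22,"rotation":[0,0,-5]},
  {"offset":[0.00015,0.0034,0],"gripper":0.22,"rotation":[0,0,-5]},
  {"offset":[0.00015,0.0034,0],"gripper":0.22,"rotation":[0,0,-5]},
  {"offset":[0.00015,0.0034,0],"gripper":0.22,"rotation":[0,0,-5]},
  {"offset":[0.00015,0.0034,0],"gripper":0.22,"rotation":[0,0,-5]},
  {"offset":[0.00015,0.0034,0],"gripper":0.22,"rotation":[0,0,-5]},
  {"offset":[0.00015,0.0034,0],"gripper":0.22,"rotation":[0,0,-5]},
  {"offset":[0,0,0],"gripper":0.22,"rotation":[0,0,0]},
  {"offset":[0,0,0],"gripper":0.22,"rotation":[0,0,0]},
])

```text
clock: 6.8
position: [0.5483, 0.0248, 0.0743]
ee_rot: [0.174, 0.985, 0.0, -0.0]
ft_force: [0.6, -0.6, 0.6]
grip_width: 0.214
grasp_force: 0.0
```

Call:
jog_arm([
  {"offset":[0,0,0],"gripper":0.4,"rotation":[0,0,0]},
  {"offset":[0,0,0],"gripper":0.4,"rotation":[0,0,0]},
  {"offset":[0,0,-0.02],"gripper":0.5,"rotation":[0,0,0]},
  {"offset":[0,0,-0.03],"gripper":0.7,"rotation":[0,0,0]},
  {"offset":[0,0,-0.03],"gripper":0.7,"rotation":[0,0,0]},
  {"offset":[0,0,-0.02],"gripper":0.7,"rotation":[0,0,0]},
  {"offset":[0.0077,0.0177,-0.01],"gripper":0.7,"rotation":[0,0,0]},
  {"offset":[0.0078,0.0178,0],"gripper":0.7,"rotation":[0,0,0]},
  {"offset":[0.0078,0.0178,0],"gripper":0.7,"rotation":[0,0,0]},
  {"offset":[0.0078,0.0178,0],"gripper":0.7,"rotation":[0,0,0]},
  {"offset":[0.0078,0.0178,0],"gripper":0.7,"rotation":[0,0,0]},
  {"offset":[0.0078,0.0178,0],"gripper":0.7,"rotation":[0,0,0]},
  {"offset":[0,0,0],"gripper":0.7,"rotation":[0,0,7]},
  {"offset":[0,0,0],"gripper":0.7,"rotation":[0,0,7]},
  {"offset":[0,0,0],"gripper":0.7,"rotation":[0,0,7]},
  {"offset":[0,0,0],"gripper":0.7,"rotation":[0,0,7]},
  {"offset":[0,0,0],"gripper":0.7,"rotation":[0,0,7]},
  {"offset":[0,0,0],"gripper":0.7,"rotation":[0,0,7]},
])

```text
clock: 8.6
position: [0.5405, 0.141, 0.1843]
ee_rot: [0.516, 0.857, 0.0, -0.0]
ft_force: [-0.0, -0.1, 0.5]
grip_width: 0.699
grasp_force: 0.0
```

Call:
jog_arm([
  {"offset":[0,0,0],"gripper":0.7,"rotation":[0,0,7]},
  {"offset":[0,0,0],"gripper":0.7,"rotation":[0,0,7]},
  {"offset":[0,0,0],"gripper":0.7,"rotation":[0,0,7]},
  {"offset":[0,0,0],"gripper":0.7,"rotation":[0,0,7]},
  {"offset":[0,0,0],"gripper":0.7,"rotation":[0,0,7]},
  {"offset":[0,0,0],"gripper":0.7,"rotation":[0,0,7]},
  {"offset":[0,0,0],"gripper":0.7,"rotation":[0,0,2]},
  {"offset":[0,0,0],"gripper":0.7,"rotation":[0,0,0]},
  {"offset":[0,0,0],"gripper":0.7,"rotation":[0,0,0]},
])

```text
clock: 9.5
position: [0.5405, 0.1411, 0.1843]
ee_rot: [0.797, 0.604, -0.0, -0.0]
ft_force: [0.2, -0.1, 0.2]
grip_width: 0.7
grasp_force: 0.0
```

```bash
python3 - <<'E'
from h import *
a=imaging.camera("top");b=imaging.camera("side")
A=cv2.resize(a[155:255,270:370],None,fx=4,fy=4,interpolation=cv2.INTER_CUBIC)
B=cv2.resize(b[170:270,230:330],None,fx=4,fy=4,interpolation=cv2.INTER_CUBIC)
cv2.imwrite("pics/both3.png",np.hstack([A,B]))
print(manip.get_obs()["position"],manip.get_obs()["joint_pos"])
E
```

```text
[0.54057689 0.14106853 0.18428657] [-0.70294417  0.23184     0.42296041  1.7380047  -0.10175859  1.19331207
 -0.52716085]
```

View pics/both3.png

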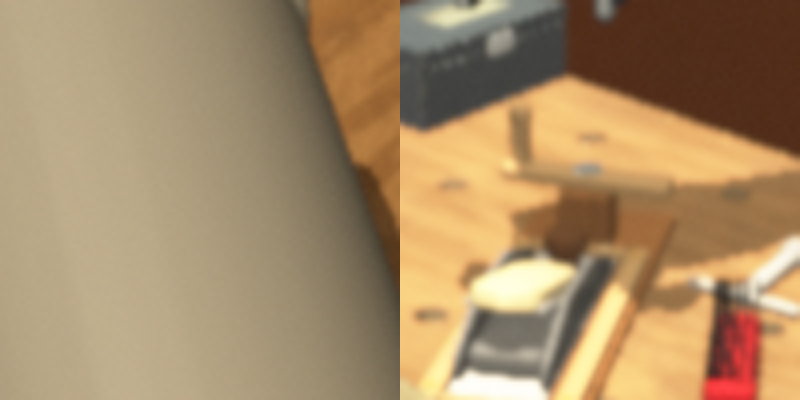

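The keeper now lies crosswise to the till (knob at (520,125) in the right half), so it is clear of the front knob. Next I'll descend to the grip.

Call:
jog_arm([
  {"offset":[0,0,0.015],"gripper":0.65,"rotation":[0,0,0]},
  {"offset":[0,0,0.025],"gripper":0.65,"rotation":[0,0,0]},
  {"offset":[0,0,0.03],"gripper":0.65,"rotation":[0,0,0]},
  {"offset":[0,0,0.025],"gripper":0.65,"rotation":[0,0,0]},
  {"offset":[0,0,0.02],"gripper":0.65,"rotation":[0,0,0]},
  {"offset":[0,0,0.01],"gripper":0.65,"rotation":[0,0,0]},
  {"offset":[0,0,0.006],"gripper":0.65,"rotation":[0,0,0]},
  {"offset":[0,0,0.005],"gripper":0.65,"rotation":[0,0,0]},
  {"offset":[0,0,0.004],"gripper":0.65,"rotation":[0,0,0]},
  {"offset":[0,0,0.003],"gripper":0.65,"rotation":[0,0,0]},
  {"offset":[0,0,0],"gripper":0.65,"rotation":[0,0,0]},
], newtons=60)

```text
clock: 10.7
position: [0.5407, 0.1411, 0.0413]
ee_rot: [0.797, 0.603, 0.0, -0.0]
ft_force: [-0.2, 0.6, -0.1]
grip_width: 0.649
grasp_force: 0.0
```

Call:
jog_arm([
  {"offset":[0,0,0],"gripper":0.45,"rotation":[0,0,0]},
  {"offset":[0,0,0],"gripper":0.45,"rotation":[0,0,0]},
  {"offset":[0,0,0],"gripper":0.3,"rotation":[0,0,0]},
  {"offset":[0,0,0],"gripper":0.2,"rotation":[0,0,0]},
  {"offset":[0,0,0],"gripper":0.1,"rotation":[0,0,0]},
  {"offset":[0,0,0],"gripper":0,"rotation":[0,0,0]},
  {"offset":[0,0,0],"gripper":0,"rotation":[0,0,0]},
  {"offset":[0,0,0],"gripper":0,"rotation":[0,0,0]},
], newtons=60)

```text
clock: 11.5
position: [0.5417, 0.141, 0.0424]
ee_rot: [0.798, 0.603, 0.001, 0.0]
ft_force: [0.6, -1.1, 6.8]
grip_width: 0.393
grasp_force: 59.9
```

The gripper is on the grip: the width is 33.4 mm against 34 expected. I'll lift slowly.

Call:
jog_arm([
  {"offset":[0,0,0],"gripper":0,"rotation":[0,0,0]},
  {"offset":[0,0,-0.002],"gripper":0,"rotation":[0,0,0]},
  {"offset":[0,0,-0.004],"gripper":0,"rotation":[0,0,0]},
  {"offset":[0,0,-0.004],"gripper":0,"rotation":[0,0,0]},
  {"offset":[0,0,-0.004],"gripper":0,"rotation":[0,0,0]},
  {"offset":[0,0,-0.004],"gripper":0,"rotation":[0,0,0]},
  {"offset":[0,0,-0.004],"gripper":0,"rotation":[0,0,0]},
  {"offset":[0,0,-0.004],"gripper":0,"rotation":[0,0,0]},
  {"offset":[0,0,-0.004],"gripper":0,"rotation":[0,0,0]},
  {"offset":[0,0,0],"gripper":0,"rotation":[0,0,0]},
  {"offset":[0,0,0],"gripper":0,"rotation":[0,0,0]},
], newtons=90)

```text
clock: 12.6
position: [0.5406, 0.1411, 0.0713]
ee_rot: [0.797, 0.603, 0.0, -0.0]
ft_force: [0.4, 0.4, -5.1]
grip_width: 0.381
grasp_force: 89.8
```

```bash
python3 - <<'E'
from h import *
b=imaging.camera("side")
cv2.imwrite("pics/side4.png",cv2.resize(b[150:290,180:340],None,fx=4,fy=4,interpolation=cv2.INTER_CUBIC))
s=manip.get_obs();print(s["ft_force"],s["torque"],s["position"])
E
```

```text
[ 0.18244554  0.41441232 -3.87821858] [-0.02239114  0.01422841 -0.00580979] [0.54047767 0.14106421 0.07117556]
```

View pics/side4.png

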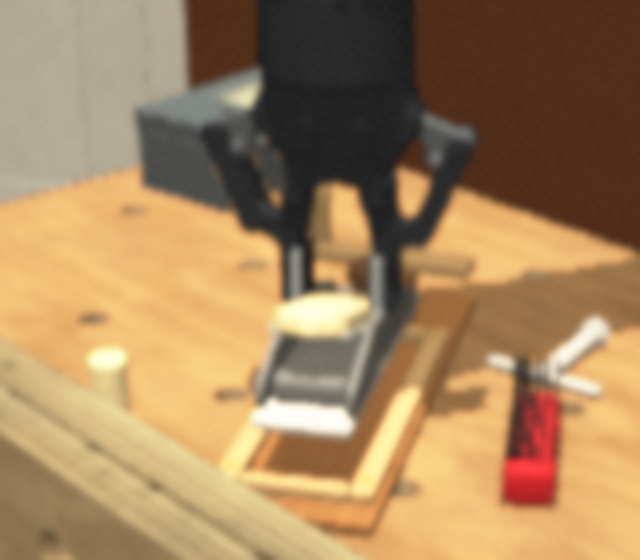

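The plane is clear of the recess, looks level, and hangs at about 4.5 N with almost no moment. The bystanders have not moved. I'll raise it the rest of the way.

Call:
jog_arm([
  {"offset":[0,0,-0.003],"gripper":0,"rotation":[0,0,0]},
  {"offset":[0,0,-0.006],"gripper":0,"rotation":[0,0,0]},
  {"offset":[0,0,-0.008],"gripper":0,"rotation":[0,0,0]},
  {"offset":[0,0,-0.008],"gripper":0,"rotation":[0,0,0]},
  {"offset":[0,0,-0.008],"gripper":0,"rotation":[0,0,0]},
  {"offset":[0,0,-0.008],"gripper":0,"rotation":[0,0,0]},
  {"offset":[0,0,-0.008],"gripper":0,"rotation":[0,0,0]},
  {"offset":[0,0,-0.008],"gripper":0,"rotation":[0,0,0]},
  {"offset":[0,0,-0.008],"gripper":0,"rotation":[0,0,0]},
  {"offset":[0,0,-0.008],"gripper":0,"rotation":[0,0,0]},
  {"offset":[0,0,-0.008],"gripper":0,"rotation":[0,0,0]},
  {"offset":[0,0,-0.006],"gripper":0,"rotation":[0,0,0]},
  {"offset":[0,0,-0.003],"gripper":0,"rotation":[0,0,0]},
  {"offset":[0,0,0],"gripper":0,"rotation":[0,0,0]},
  {"offset":[0,0,0],"gripper":0,"rotation":[0,0,0]},
  {"offset":[0,0,0],"gripper":0,"rotation":[0,0,0]},
  {"offset":[0,0,0],"gripper":0,"rotation":[0,0,0]},
])

```text
clock: 14.35
position: [0.5404, 0.141, 0.161]
ee_rot: [0.798, 0.603, -0.0, -0.0]
ft_force: [0.3, 0.2, -4.1]
grip_width: 0.377
grasp_force: 89.8
```

```bash
python3 - <<'E'
from h import *
b=imaging.camera("side")
cv2.imwrite("pics/side5.png",cv2.resize(b[120:290,180:340],None,fx=3.5,fy=3.5,interpolation=cv2.INTER_CUBIC))
s=manip.get_obs();print(s["ft_force"],s["torque"],s["position"],s["grip_width"],abs(s["joint_velocities"]).max())
E
```

```text
[-0.69481256  0.09196787 -4.80191686] [-0.00825602  0.05111117 -0.03384114] [0.5404847  0.14101028 0.16103854] 0.3785055376957038 0.0019219167326243285
```

View pics/side5.png

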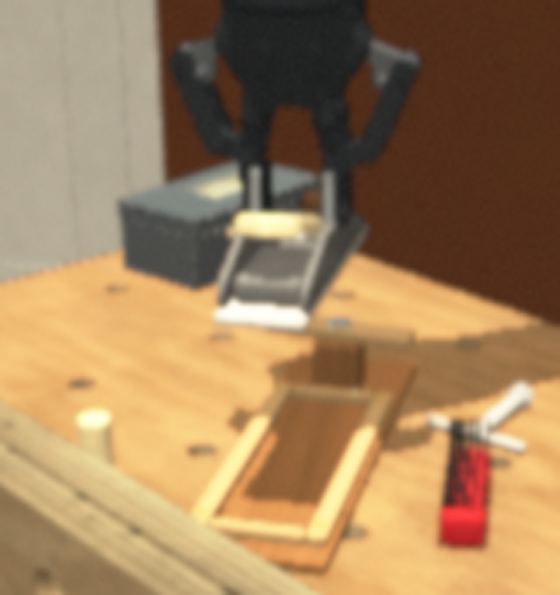

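The plane hangs above the empty recess with its heel's lower edge near (262,326). I'll check pitch from that edge, then hand in if it is level.

```bash
python3 - <<'E'
from h import *
y=np.array([.279,.960,0]);m=np.array([.5405,.141,.127])
for pitch in(-.1,0,.1):
    print(pitch,(proj("side",m+y*.08+[0,0,.08*pitch])-[180,120])*3.5)
p=proj("side",m+y*.08);print((p-[180,120])*3.5)
E
```

```text
-0.1 [255.20040788 339.76878761]
0 [254.76791758 325.19786526]
0.1 [254.33344499 310.50348323]
[254.76791758 325.19786526]
```

The heel edge is predicted at row 325 for level and I see about 325, so pitch is about 0 and I'm handing in.

```bash
python3 -c "
from workcell import workorder
print(workorder.hand_in())"
```

```text
the job is handed in; nothing more can be done
None
```

I turned the keeper aside to about 1.5 rad and handed in with the gripper holding the plane level and steady about 12 cm above its seat; the bystanders look undisturbed, and the hand-in returned no verdict.

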